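# Thread the tongs out of the display case

## Task

The locked-shut serving tongs have slipped into the display case and are longer than the serving opening in its clear cover. Take hold of them, tilt them and draw them out through the opening end first, then finish still holding them motionless in the gripper, with both ends at least 5 cm above the cover and the tongs touching nothing but the gripper. Do not put them down or let go, and leave the tin, the carton and the price plaque where they stand.

Things in the scene. Friction and masses are not known exactly. Their poses are not given: they have to be found in the camera images.
- tongs_center (a point): centre (half-way along and half-way up) of loose steel tongs, locked shut, rigid, 240 mm long along own y, about 160 g, lying on their side on the case floor under the opening. The middle 120 mm is a black plastic grip, 22 mm wide (own x) and 26 mm tall (own z, up at the start), to be taken from above with the fingers closing along own x.
- tongs: the tongs as a body, same axes, origin on the underside 13 mm below the centre. Beyond the black grip, both steel ends are 60 mm long, about 12 mm wide and 18 mm tall, on the same centre line (4 mm off the floor as they lie).
- tongs_tip (a point): middle of the scalloped tip end of the tongs, 120 mm from the centre along the tongs' +y, on their centre line.
- tongs_hinge (a point): middle of the hinge end of the tongs (round steel hinge), 120 mm from the centre along the tongs' -y, on their centre line.
- case: fixed wooden display case, origin at the centre of its underside, on the counter; outside 236 (own x) by 416 (own y), 62 mm high. Inside 220 by 400 mm, closed on all four sides by 8 mm walls; floor 10 mm above the counter. A fixed row of small cartons, 34 mm tall, stands along its far (+x) wall: free floor from own x = -110 to +79 mm.
- cover: fixed clear plastic cover lying on the case, does not move; origin at the centre of its underside, 62 mm above the counter; axes as the case. 236 (own x) by 480 (own y) by 6 mm thick; 52 mm free height between it and the case floor. It is shifted by up to 30 mm along the case's y, so there is more room under it at one end of the case than at the other.
- opening (a point): centre of the serving opening in the middle of the cover, at the height of the cover's upper face (68 mm above the counter); axes as the case. The opening is 140 mm (own x) by 170 mm (own y), with a flush dark steel rim 9 mm wide.
- tin: loose red tin, 72 mm diameter, 100 mm tall, beside the case's +y end; origin at the centre of its underside. Leave alone.
- carton: loose white and yellow carton 70 x 90 x 80 mm tall, beside the case's -y end; origin at the centre of its underside. Leave alone.
- plaque: loose dark red price plaque on a wooden foot 50 x 100 mm, 67 mm tall, beyond the case's far side; origin at the centre of its foot's underside. Leave alone.
Things that resemble listed ones, but are neither listed nor needed, are in the scene too. Of the things like the tongs, leave any that is blue or turquoise; of the rest the smaller one is meant.

How it is judged:
By the outcome, as a careful person would: the job done as asked, in the order asked, and still so for the second after the job is handed in, while the arm keeps its last pose, push and grip.
It also fails if it takes over 42 s, if anything falls off the work surface, if the arm or the gripper's body presses on something with over 40 N, if the wrist force passes 120 N, or if a joint passes its speed limit or range.

## Robot

A 6-joint arm with a two-finger parallel gripper is mounted at the origin on the work surface. World frame = base frame: x ahead of the robot, y to its left, z up, the work surface at z = 0. Lengths are in m, angles in rad, forces in N, time in s.
With the tool pointing down it reaches from about 0.25 to 0.8 m from the base axis. Payload 8.5 kg.
Tool frame: the origin (TCP) lies at the very end of the fingers, on their centre line; the grasp point (between the pads) lies 19 mm behind it (arm.grasp_offset is the distance from the TCP to the grasp point, in m); z points along the fingers, y is the direction in which the jaws open and shut (so a half turn about z gives the same grasp; the last joint's range is limited). The gripper opens to 85 mm and grips with 20 to 120 N. Pads are 22 mm wide; open, the fingers measure 114 mm over their backs; the gripper's body (76 mm by 85 mm) begins 54 mm behind the grasp point. The pads swing forward as they close: fully open they stand 13 mm farther back than shut.
Start: joints at [-1.205, 0.238, -0.013, 1.319, 0, 1.571], TCP at [0.188, -0.49, 0.204] pointing down, gripper open.
Joint ranges: [-2.66, 2.66], [-1.03, 1.9], [-1.14, 1.46], [-1.82, 2.27], [-1.45, 1.34], [-3.14, 3.14]. Speed limits (rad/s): [2.22, 2.22, 2.79, 3.14, 3.14, 3.14].

## Interface

Orientations are given as [roll, pitch, yaw] about the fixed x, y, z axes, in that order (R = Rz(yaw) Ry(pitch) Rx(roll)).
In Python, from bench import monitor, cams, order, arm gives the robot as it stands.
- The arm moves only by the tool carry_out, never from a script. Its argument "targets" is a list of rows, each an object with "fingers": the opening in per cent of the stroke, from 0 (shut) to 100 (fully open); "travel": the shift along the tool's x, y, z in units of 40 mm (1.0 is 40 mm), a list of three; "roll": the turn about the tool's z in units of 5 degrees (1.0 is 5 degrees). In form: [{"fingers": fingers, "travel": [dx, dy, dz], "roll": roll}, ...]. A call has 1 to 10 rows; each row shifts and turns the pose as measured when the row begins, along the tool's axes as they then stand; what a row does not reach is not made up. A row lasts 1/12 s, in which the tool goes at most 41.7 mm and 7.16 degrees, less where a joint would pass 70% of its speed; a pose out of reach is approached as far as the arm can. A call is refused whole if a number of a shift passes 1 or a number of a turn 1, either way. A call with a gripper value outside its range is refused whole. The fingers move at their own pace and stop on an object; "newtons" is the grip in N (left out, the last holds). Time passes only in rows, so rows that do not move let the fingers close. It gives the time, the measured TCP pose, the force and the opening at its end, in the units of the state.
- monitor.sense(): the state, without advancing time (a new reading comes with each control period).
- cams.snapshot(name): name is "scene" or "side" or "wrist"; returns a dict with "color" (420x560x3 uint8, red, green, blue), "camera_matrix" (3x3 intrinsics, pixels), "extrinsics" (4x4, takes a point from world to camera coordinates); the wrist camera has in their place "T_tool_cam" (4x4, takes a point from camera to tool coordinates, whose origin is the TCP and whose axes are the flange's). Camera axes: x right, y up, looking along -z (the intrinsics and any distortion apply to the point x, -y, -z); pixel columns grow to the right and rows downward; lengths in m; the calibration is good to about 2 mm. A picture is of the moment at which its call begins: read the wrist's pose just before it. There is no depth.
- order.close_job(): hands the job in, once; it reports no verdict.
The state is a dict: "clock": time; "qpos": joint angles; "qvel": joint speeds; "tau": joint torques, N m; "tcp_pos": TCP position; "orientation": TCP orientation; "contact_force": force on the tool from outside, world axes, zero at the start; "moment": the same for the moment, N m; "opening": finger opening in m.
Only numpy, scipy, OpenCV 4.12 (cv2) and the standard library are available. Lean on these libraries where they do the work, as an engineer would, in place of code of your own. Each camera call takes 0.05 s, during which the arm holds its last target. There are 200 camera calls.

## Working session

There is one attempt and no reset: what is moved stays moved. The work goes in short steps, Python scripts to look and compute and a tool call to move; the robot and the scene stay as the last step left them, time stands still between calls to the robot, and variables do not carry over. Pictures are saved under pics/ and viewed, about 8 in all and at most 12, crops included, and the job is handed in when it is done.

Besides the shell and the picture viewer there is one more tool, called after "Emit:" as name(argument=value, ...) on one line, values as JSON. carry_out: Moves the arm, as the interface text tells. Its arguments: {"type":"object","properties":{"targets":{"type":"array"},"newtons":{"type":"number"}},"required":["targets"]}

```bash
ls; mkdir -p pics; python3 - <<'E'
from bench import monitor,cams,order,arm
import cv2,numpy as np,pickle
print(monitor.sense()); print([a for a in dir(arm) if a[0]!='_'])
d={}
for n in("scene","side","wrist"):
    s=cams.snapshot(n); d[n]=s; cv2.imwrite(f"pics/{n}0.png",s["color"][:,:,::-1])
    print(n,[(k,np.round(v,4).tolist()) for k,v in s.items() if k!="color"])
pickle.dump(d,open("s0.pkl","wb"))
E
```

```text
pics
{'clock': 0.0, 'qpos': array([-1.20500879e+00,  2.38805446e-01, -1.42490275e-02,  1.31916800e+00,
       -2.34132603e-07,  1.57079257e+00]), 'qvel': array([ 4.27330890e-05, -4.24466633e-05,  1.07916203e-03, -9.48489371e-04,
       -2.52466384e-03,  1.84210620e-04]), 'tau': array([ 3.50124210e-03, -5.38778114e+01,  3.46439087e+01,  1.84892979e-02,
       -6.99065799e-05, -8.87282482e-06]), 'tcp_pos': array([ 0.1876283 , -0.48985956,  0.20366673]), 'orientation': array([-3.14016650e+00,  2.28772648e-07,  3.65791293e-01]), 'contact_force': array([-0.02865066, -0.46858305, -0.2273127 ]), 'moment': array([ 0.01867866,  0.04558706, -0.02495424]), 'opening': 0.0849267835778475}
['MotionError', 'grasp_offset']
scene [('camera_matrix', [[501.2527, 0.0, 286.5991], [0.0, 501.2527, 203.3861], [0.0, 0.0, 1.0]]), ('extrinsics', [[-0.5613, 0.8275, -0.0118, 0.2302], [-0.6974, -0.4652, 0.5452, 0.3141], [0.4457, 0.3143, 0.8382, -1.5588], [0.0, 0.0, 0.0, 1.0]])]
side [('camera_matrix', [[416.1804, 0.0, 278.1584], [0.0, 416.1804, 211.2075], [0.0, 0.0, 1.0]]), ('extrinsics', [[-0.9994, -0.0309, -0.0181, 0.4852], [-0.0004, -0.4962, 0.8682, -0.0665], [-0.0358, 0.8676, 0.4959, -1.2795], [0.0, 0.0, 0.0, 1.0]])]
wrist [('camera_matrix', [[359.7499, 0.0, 282.6968], [0.0, 359.7499, 207.1261], [0.0, 0.0, 1.0]]), ('T_tool_cam', [[-0.0013, 0.9604, 0.2785, 0.0701], [1.0, 0.0012, 0.0005, 0.001], [0.0002, 0.2785, -0.9604, -0.1689], [0.0, 0.0, 0.0, 1.0]])]
```

View pics/scene0.png

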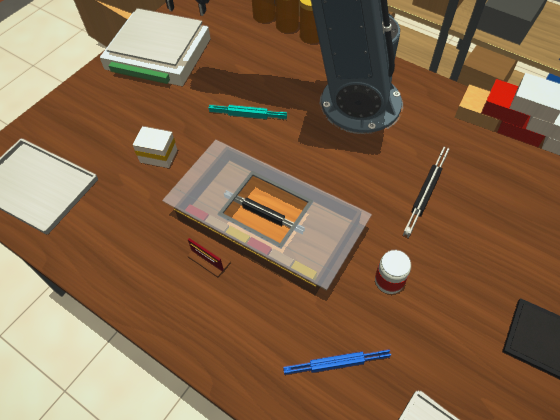

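View pics/side0.png

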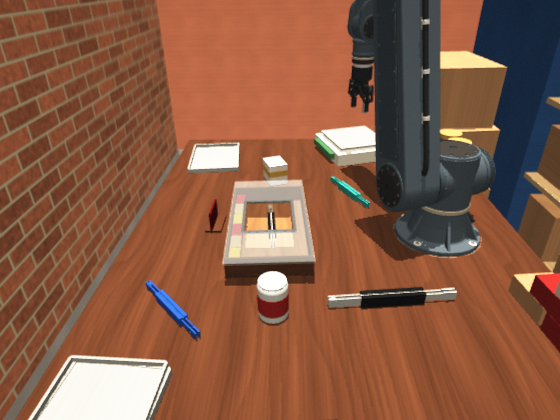

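The scene shows four tongs-like things: turquoise (248,112), blue (338,362), a larger black/steel one on the counter (427,190), and a black/steel one in the case under the opening (265,211). The last is the one described. The tin is at (393,272), the carton at (155,146) and the plaque at (208,256). I'll confirm with an enlarged crop.

```bash
python3 - <<'E'
import cv2
a=cv2.imread("pics/scene0.png")[130:300,155:380]; b=cv2.imread("pics/side0.png")[170:280,215:325]
cv2.imwrite("pics/c1.png",cv2.resize(a,None,fx=3.5,fy=3.5,interpolation=2)); cv2.imwrite("pics/c2.png",cv2.resize(b,None,fx=5,fy=5,interpolation=2))
E
```

```text
(no output)
```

View pics/c1.png

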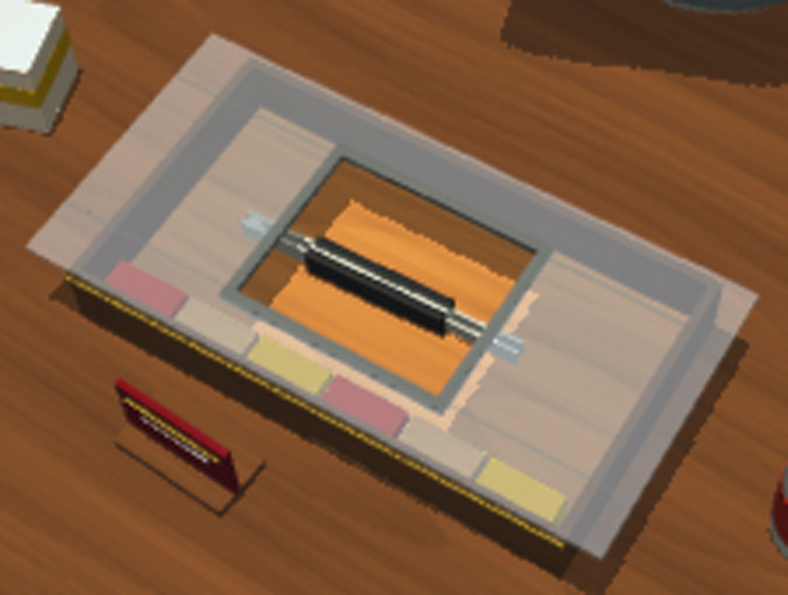

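View pics/c2.png

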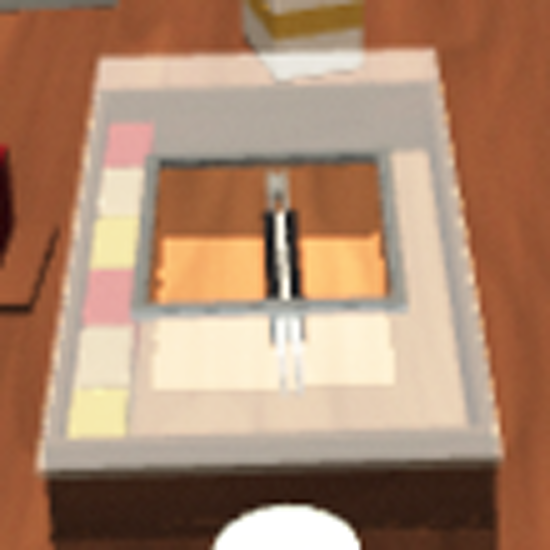

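The crops confirm it: scene crop shows the tongs' ends at crop px (243,221) and (522,348), and the opening rim's outer corners near (340,148), (550,248), (440,412) and (223,296). Next I'll turn these into positions.

```bash
cat > h.py <<'E'
import numpy as np,cv2,pickle
def ray(s,uv,z):
    K=s["camera_matrix"];E=s["extrinsics"]
    d=np.array([(uv[0]-K[0,2])/K[0,0],-(uv[1]-K[1,2])/K[1,1],-1.]); R=E[:3,:3]; c=-R.T@E[:3,3]; d=R.T@d
    return c+d*(z-c[2])/d[2]
def proj(s,p):
    q=s["extrinsics"][:3,:3]@p+s["extrinsics"][:3,3]; K=s["camera_matrix"]
    return np.array([K[0,2]+K[0,0]*q[0]/-q[2],K[1,2]+K[1,1]*q[1]/q[2]])
E
python3 - <<'E'
from h import *
d=pickle.load(open("s0.pkl","rb")); np.set_printoptions(precision=4,suppress=True)
S=lambda u,v,z:ray(d["scene"],((u+.5)/3.5-.5+155,(v+.5)/3.5-.5+130),z)
D=lambda u,v,z:ray(d["side"],((u+.5)/5-.5+215,(v+.5)/5-.5+170),z)
for nm,P in(("scene",[S(*c,.068) for c in((212,35),(757,296),(603,558),(28,246))]),("scene rim",[S(*c,.068) for c in((340,148),(550,248),(440,412),(223,296))]),
 ("side",[D(*c,.068) for c in((437,50),(500,462),(38,470),(99,58))]),("side rim",[D(*c,.068) for c in((388,155),(406,312),(135,307),(152,158))])):
    P=np.array(P); e=np.diff(np.vstack([P,P[:1]]),axis=0)
    print(nm,P[:,:2].tolist(),"c",P.mean(0)[:2],"len",np.linalg.norm(e,axis=1),"yaw",np.degrees(np.arctan2(e[0,1],e[0,0])),np.degrees(np.arctan2(-e[2,1],-e[2,0])))
for nm,f,pts in(("scene",S,[(243,221),(308,252),(452,318),(522,348)]),("side",D,[(277,175),(281,212),(287,335),(290,388)])):
    print(nm,np.array([f(*p,.026) for p in pts])[:,:2].tolist())
E
```

```text
scene [[0.4090803687156327, -0.23971286459104874], [0.38347498620386833, 0.23828400111013054], [0.6164015296099647, 0.2525155318435749], [0.6418078962122887, -0.22638552354936686]] c [0.5127 0.0062] len [0.4787 0.2334 0.4796 0.2331] yaw 93.0662951676442 93.03677392289879
scene rim [[0.4427619113263612, -0.08865312092671712], [0.4309696090047205, 0.09291264479792777], [0.5869156175601513, 0.10275867421234619], [0.5961575981671028, -0.08029865706421763]] c [0.5142 0.0067] len [0.1819 0.1563 0.1833 0.1536] yaw 93.71601736651377 92.89022712026468
side [[0.40755296470931524, -0.24005601775289698], [0.3849019675395496, 0.2427365769350629], [0.6178478601910764, 0.25099597804735907], [0.645766945908898, -0.2286471666540717]] c [0.514  0.0063] len [0.4833 0.2331 0.4805 0.2385] yaw 92.68615463213527 93.33131586282512
side rim [[0.44186222654069934, -0.0838363921866383], [0.4314243997139472, 0.10272101561691993], [0.5851754325602356, 0.09786737723618244], [0.5933594474814348, -0.0801760135300078]] c [0.513  0.0091] len [0.1868 0.1538 0.1782 0.1515] yaw 93.20234167736052 92.63182854397705
scene [[0.5167831270505323, -0.13037215113022455], [0.5118475570734415, -0.07166318532890187], [0.4994192628351044, 0.05218551705700453], [0.49212697795356897, 0.1092137017031925]]
side [[0.5166957784261204, -0.13366335319196154], [0.511681832359743, -0.08362215722198907], [0.5013650748992929, 0.06245972347338191], [0.4972563045986027, 0.11729754885351162]]
```

```bash
cat >> h.py <<'E'
def plan(tgt,yaw_deg,step=36.,maxrows=10):
    """rows (tool units) from measured pose to world TCP target, tool down"""
    from bench import monitor
    s=monitor.sense(); p=s["tcp_pos"]; y=np.degrees(s["orientation"][2]); d=(np.array(tgt)-p)*1000; dy=(yaw_deg-y+180)%360-180
    n=int(np.ceil(max(np.linalg.norm(d)/step,abs(dy)/4.95)))
    for k in range(min(n,20)):
        a=np.radians(y+dy*k/n); e=d/n/40
        print([round(float(v),2) for v in(e@[np.cos(a),np.sin(a),0],e@[np.sin(a),-np.cos(a),0],-e[2])],"roll",round(-dy/n/5,2))
E
python3 - <<'E'
from h import *
d=pickle.load(open("s0.pkl","rb"))
S=lambda u,v,z:ray(d["scene"],((u+.5)/3.5-.5+155,(v+.5)/3.5-.5+130),z)
print(S(67,278,.062),S(568,548,.062),S(122,258,.01)) 
plan([0.50,0.0,0.204],95.9)
E
```

```text
[ 0.64476087 -0.18759385  0.062     ] [0.62083153 0.22854109 0.062     ] [ 0.58812458 -0.19497712  0.01      ]
[0.69, -0.51, -0.0] roll -0.88
[0.72, -0.45, -0.0] roll -0.88
[0.76, -0.4, -0.0] roll -0.88
[0.78, -0.34, -0.0] roll -0.88
[0.81, -0.28, -0.0] roll -0.88
[0.83, -0.21, -0.0] roll -0.88
[0.84, -0.15, -0.0] roll -0.88
[0.85, -0.08, -0.0] roll -0.88
[0.85, -0.02, -0.0] roll -0.88
[0.85, 0.05, -0.0] roll -0.88
[0.85, 0.11, -0.0] roll -0.88
[0.84, 0.18, -0.0] roll -0.88
[0.82, 0.24, -0.0] roll -0.88
[0.8, 0.3, -0.0] roll -0.88
[0.77, 0.36, -0.0] roll -0.88
[0.74, 0.42, -0.0] roll -0.88
[0.71, 0.48, -0.0] roll -0.88
```

Emit:
carry_out(targets=[{"fingers":60,"travel":[0.69,-0.51,0],"roll":-0.88},{"fingers":60,"travel":[0.72,-0.45,0],"roll":-0.88},{"fingers":60,"travel":[0.76,-0.4,0],"roll":-0.88},{"fingers":60,"travel":[0.78,-0.34,0],"roll":-0.88},{"fingers":60,"travel":[0.81,-0.28,0],"roll":-0.88},{"fingers":60,"travel":[0.83,-0.21,0],"roll":-0.88},{"fingers":60,"travel":[0.84,-0.15,0],"roll":-0.88},{"fingers":60,"travel":[0.85,-0.08,0],"roll":-0.88},{"fingers":60,"travel":[0.85,-0.02,0],"roll":-0.88},{"fingers":60,"travel":[0.85,0.05,0],"roll":-0.88}])

```text
clock: 0.98
tcp_pos: [0.3712, -0.1928, 0.2009]
orientation: [-3.138, -0.001, 1.156]
contact_force: [1.0, -0.3, 0.1]
opening: 0.0515
```

Emit:
carry_out(targets=[{"fingers":60,"travel":[0.85,0.11,0],"roll":-0.88},{"fingers":60,"travel":[0.84,0.18,0],"roll":-0.88},{"fingers":60,"travel":[0.82,0.24,0],"roll":-0.88},{"fingers":60,"travel":[0.8,0.3,0],"roll":-0.88},{"fingers":60,"travel":[0.77,0.36,0],"roll":-0.88},{"fingers":60,"travel":[0.74,0.42,0],"roll":-0.88},{"fingers":60,"travel":[0.71,0.48,0],"roll":-0.88},{"fingers":60,"travel":[0,0,0],"roll":0}])

```text
clock: 1.65
tcp_pos: [0.4987, 0.03, 0.2003]
orientation: [-3.14, -0.003, 1.731]
contact_force: [-0.6, -0.5, -1.0]
opening: 0.0513
```

```bash
python3 - <<'E'
from h import *
from bench import monitor,cams
s=monitor.sense(); w=cams.snapshot("wrist"); pickle.dump((s,w),open("w1.pkl","wb")); cv2.imwrite("pics/w1.png",w["color"][:,:,::-1])
print(s["clock"],s["tcp_pos"],np.degrees(s["orientation"]),s["opening"],s["contact_force"])
E
```

```text
1.65 [0.49869947 0.03000588 0.2002891 ] [-179.93565516   -0.19791522   99.15114799] 0.05131513661640316 [-0.56388592 -0.47646792 -1.03353809]
```

View pics/w1.png

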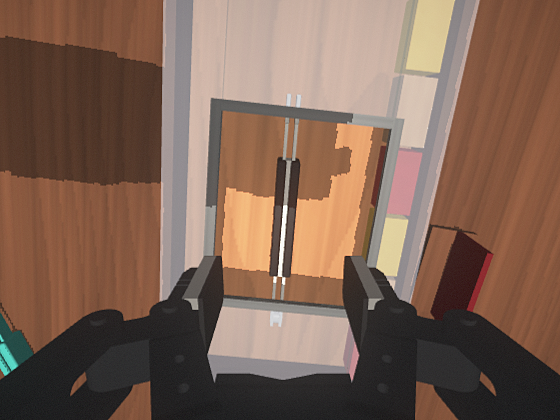

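The wrist view shows the black grip from (288,158) to (281,276), the tip at (293,96), the hinge at about (276,322), and the opening's inner corners at about (220,108), (392,127), (370,306) and (213,298).

```bash
cat >> h.py <<'E'
from scipy.spatial.transform import Rotation as Ro
def wcam(s,w):
    T=np.eye(4);T[:3,:3]=Ro.from_euler("xyz",s["orientation"]).as_matrix();T[:3,3]=s["tcp_pos"]
    return {"camera_matrix":w["camera_matrix"],"extrinsics":np.linalg.inv(T@w["T_tool_cam"])}
E
python3 - <<'E'
from h import *
s,w=pickle.load(open("w1.pkl","rb")); c=wcam(s,w); np.set_printoptions(precision=4,suppress=True)
for u,v,z in((289,158,.036),(281,276,.036),(293,96,.032),(276,325,.032)): print("tongs",(u,v),ray(c,(u,v),z))
for u,v in((220,108),(392,127),(370,306),(213,298),(211,99),(404,119)): print("rim",(u,v),ray(c,(u,v),.068))
E
```

```text
tongs (289, 158) [0.5005 0.0517 0.036 ]
tongs (281, 276) [ 0.512  -0.0685  0.036 ]
tongs (293, 96) [0.4951 0.1065 0.032 ]
tongs (276, 325) [ 0.5161 -0.1286  0.032 ]
rim (220, 108) [0.4376 0.0872 0.068 ]
rim (392, 127) [0.5784 0.0945 0.068 ]
rim (370, 306) [ 0.5976 -0.0699  0.068 ]
rim (213, 298) [ 0.4502 -0.0851  0.068 ]
rim (211, 99) [0.4297 0.093  0.068 ]
rim (404, 119) [0.5865 0.1022 0.068 ]
```

Emit:
carry_out(targets=[{"fingers":60,"travel":[0,0,0.6],"roll":0.75},{"fingers":60,"travel":[0,0,0.7],"roll":0},{"fingers":60,"travel":[0,0,0.7],"roll":0},{"fingers":60,"travel":[0,0,0],"roll":0}])

```text
clock: 2.03
tcp_pos: [0.4969, 0.0279, 0.1185]
orientation: [-3.141, -0.001, 1.657]
contact_force: [-0.3, -0.9, -0.2]
opening: 0.0507
```

```bash
python3 - <<'E'
from h import *
from bench import monitor
s=monitor.sense(); print(s["tcp_pos"],np.degrees(s["orientation"]))
plan([.502,.0325,.03],95.4,step=20)
E
```

```text
[0.49694937 0.02793038 0.11851537] [-1.79942970e+02 -8.16481545e-02  9.49583789e+01]
[0.02, 0.03, 0.44] roll -0.02
[0.02, 0.03, 0.44] roll -0.02
[0.02, 0.03, 0.44] roll -0.02
[0.02, 0.03, 0.44] roll -0.02
[0.02, 0.03, 0.44] roll -0.02
```

Emit:
carry_out(targets=[{"fingers":60,"travel":[0.1,0.12,0.4],"roll":-0.08},{"fingers":60,"travel":[0.02,0.02,0.44],"roll":0},{"fingers":60,"travel":[0,0,0.44],"roll":0},{"fingers":60,"travel":[0,0,0.4],"roll":0},{"fingers":60,"travel":[0,0,0.3],"roll":0},{"fingers":60,"travel":[0,0,0],"roll":0}])

```text
clock: 2.53
tcp_pos: [0.5018, 0.0288, 0.0423]
orientation: [3.142, -0.0, 1.656]
contact_force: [-0.1, -0.2, -1.5]
opening: 0.0513
```

```bash
python3 - <<'E'
from h import *
from bench import monitor,cams
s=monitor.sense(); print(s["tcp_pos"],np.degrees(s["orientation"]),s["contact_force"],s["opening"])
w=cams.snapshot("wrist"); cv2.imwrite("pics/w2.png",w["color"][:,:,::-1])
plan([.502,.0325,.016],95.4,step=20)
E
```

```text
[0.50180039 0.02884539 0.04226117] [ 1.79995451e+02 -1.34145808e-02  9.48889140e+01] [-0.14545339 -0.2043184  -1.52716745] 0.05126370820337735
[0.05, -0.0, 0.34] roll -0.05
[0.05, -0.0, 0.34] roll -0.05
```

View pics/w2.png

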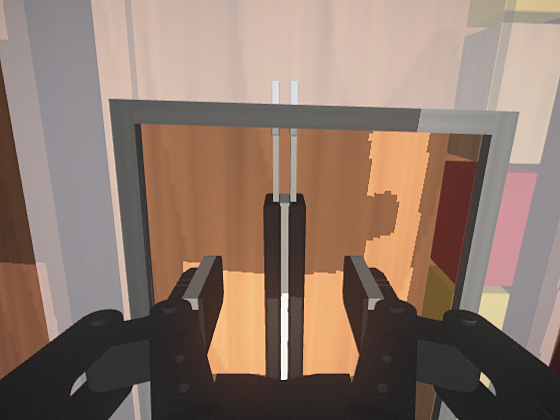

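The fingers (222 and 345) straddle the black grip (265–305) centrally, aligned with it. I'll descend and close.

Emit:
carry_out(targets=[{"fingers":60,"travel":[0.08,0,0.35],"roll":-0.05},{"fingers":60,"travel":[0,0,0.27],"roll":0},{"fingers":60,"travel":[0,0,0],"roll":0},{"fingers":20,"travel":[0,0,0],"roll":0},{"fingers":10,"travel":[0,0,0],"roll":0},{"fingers":10,"travel":[0,0,0],"roll":0},{"fingers":10,"travel":[0,0,0],"roll":0},{"fingers":10,"travel":[0,0,0],"roll":0}], newtons=40)

```text
clock: 3.25
tcp_pos: [0.5065, 0.0303, 0.0258]
orientation: [3.131, 0.001, 1.657]
contact_force: [0.6, 0.4, -0.2]
opening: 0.0088
```

```bash
python3 - <<'E'
from h import *
from bench import monitor,cams
s=monitor.sense(); print(s["tcp_pos"],np.degrees(s["orientation"]),s["contact_force"],s["opening"])
w=cams.snapshot("wrist");a=cams.snapshot("scene"); 
cv2.imwrite("pics/v3.png",np.hstack([w["color"][::1,::1][60:,120:460],cv2.resize(a["color"][130:300,155:380],(450,360),interpolation=2)])[:,:,::-1])
E
```

```text
[0.50654427 0.03028635 0.02583533] [1.79420465e+02 3.19655427e-02 9.49336795e+01] [ 0.56101303  0.44262123 -0.23225731] 0.008764861397060827
```

View pics/v3.png

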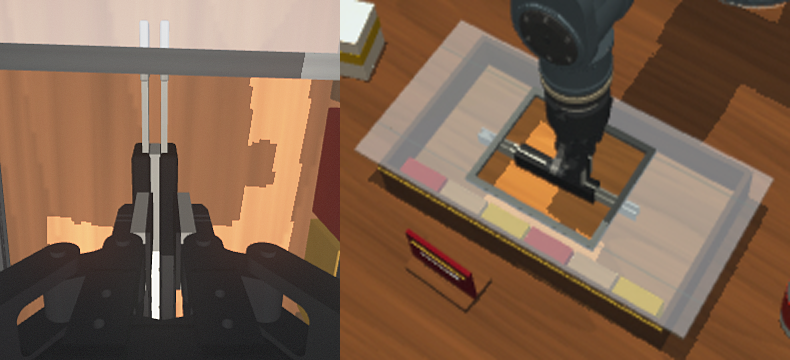

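```bash
python3 - <<'E'
from h import *
from bench import cams
w=cams.snapshot("wrist");a=cams.snapshot("side")
cv2.imwrite("pics/v4.png",np.hstack([cv2.resize(w["color"][180:400,200:370],None,fx=2.6,fy=2.6,interpolation=2),cv2.resize(a["color"][190:254,240:278+24],(350,572),interpolation=2)])[:,:,::-1])
E
```

```text
(no output)
```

View pics/v4.png

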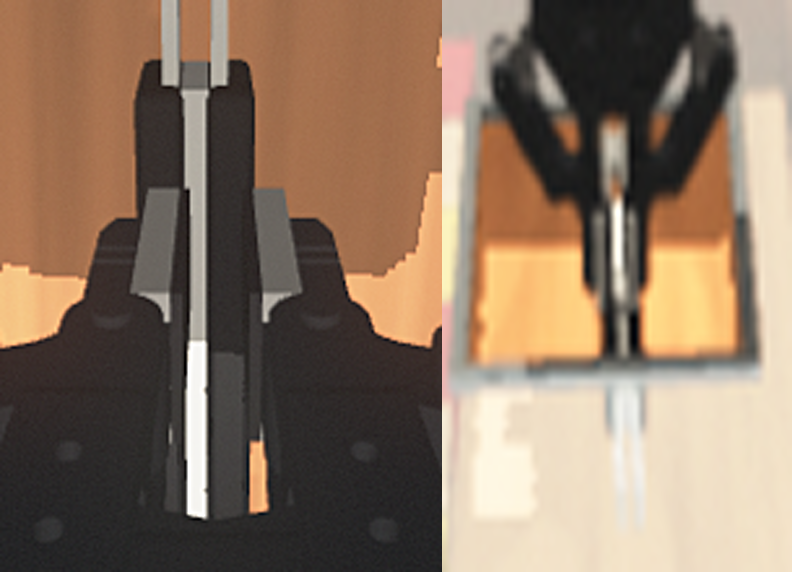

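The pads closed on top of the grip: in the left crop the pad inner edges are at 178 and 253, and the grip spans 135–253. The fingertips sit higher than I assumed, and the tool drifted up and about 4 mm sideways. I'll open, recentre and go deeper while watching the force.

Emit:
carry_out(targets=[{"fingers":60,"travel":[0,0,-0.4],"roll":0},{"fingers":60,"travel":[0.05,-0.1,-0.1],"roll":0},{"fingers":60,"travel":[0,0,0],"roll":0},{"fingers":60,"travel":[0,0,0],"roll":0},{"fingers":60,"travel":[0,0,0],"roll":0}])

```text
clock: 3.87
tcp_pos: [0.5007, 0.0322, 0.0449]
orientation: [3.133, 0.0, 1.657]
contact_force: [0.8, 0.8, -1.3]
opening: 0.0515
```

```bash
python3 - <<'E'
from h import *
from bench import monitor,cams
s=monitor.sense(); w=cams.snapshot("wrist"); c=wcam(s,w); K=c["camera_matrix"]
print(s["tcp_pos"],np.degrees(s["orientation"]),s["contact_force"],s["opening"])
cv2.imwrite("pics/w5.png",w["color"][:,:,::-1])
g=w["color"].astype(int).sum(2)
for r in(215,230,245): print(r,[x for x in range(225,345) if g[r,x]<150][:1],[x for x in range(225,345) if g[r,x]<150][-1:])
print("tip proj",[proj(c,s["tcp_pos"]+Ro.from_euler("xyz",s["orientation"]).apply([.011,y,-sw])) for y in(-.0255,.0255) for sw in(0,.01,.02,.03)])
E
```

```text
[0.5006943  0.03223965 0.04490146] [1.79535885e+02 2.56776508e-02 9.49516077e+01] [ 0.77005384  0.77261022 -1.3437781 ] 0.05147735910181177
215 [266] [306]
230 [266] [305]
245 [266] [305]
tip proj [array([231.91328335, 225.79114438]), array([229.01202211, 232.77287526]), array([225.76083801, 240.59667691]), array([222.0923617 , 249.42467006]), array([334.71225125, 225.68403669]), array([337.65856671, 232.66167219]), array([340.96034689, 240.48113991]), array([344.68605018, 249.30456699])]
```

View pics/w5.png

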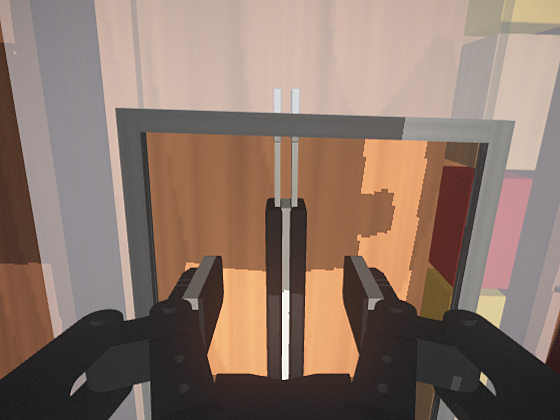

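The fingertips (222,256)/(345,256) reproject to about 30 mm behind the nominal TCP, so the pads were closing in air above the tongs. I'll descend in small steps and check the measured height and force.

Emit:
carry_out(targets=[{"fingers":60,"travel":[0,0,0.4],"roll":0},{"fingers":60,"travel":[0,0,0.3],"roll":0},{"fingers":60,"travel":[0,0,0],"roll":0}])

```text
clock: 4.17
tcp_pos: [0.5013, 0.0323, 0.0156]
orientation: [3.133, 0.001, 1.657]
contact_force: [-0.5, 0.1, -0.4]
opening: 0.0514
```

```bash
python3 - <<'E'
from h import *
from bench import monitor,cams
s=monitor.sense(); w=cams.snapshot("wrist"); a=cams.snapshot("side")
print(s["tcp_pos"],np.degrees(s["orientation"]),s["contact_force"],s["opening"],s["qpos"])
cv2.imwrite("pics/v6.png",np.hstack([w["color"][120:400,150:420],cv2.resize(a["color"][190:254,240:302],(280,280),interpolation=2)])[:,:,::-1])
E
```

```text
[0.50130556 0.03227401 0.01563913] [1.79480677e+02 2.96073058e-02 9.49553674e+01] [-0.54727575  0.07808663 -0.43673793] 0.05143589936925551 [ 6.45020580e-02  3.34193381e-01 -4.02325410e-01  8.25204464e-01
 -3.17343940e-04  1.54880713e+00]
```

Emit:
carry_out(targets=[{"fingers":60,"travel":[0,0,0.13],"roll":0},{"fingers":60,"travel":[0,0,0],"roll":0}])

```text
clock: 4.43
tcp_pos: [0.5026, 0.0323, 0.0123]
orientation: [3.131, 0.001, 1.657]
contact_force: [-0.4, 0.2, 0.4]
opening: 0.0513
```

Emit:
carry_out(targets=[{"fingers":60,"travel":[0,0,0.12],"roll":0},{"fingers":60,"travel":[0,0,0],"roll":0}])

```text
clock: 4.6
tcp_pos: [0.5032, 0.0324, 0.0077]
orientation: [3.129, 0.001, 1.657]
contact_force: [-0.9, -0.8, -0.0]
opening: 0.0513
```

Emit:
carry_out(targets=[{"fingers":60,"travel":[0,-0.03,0.12],"roll":0},{"fingers":60,"travel":[0,0,0],"roll":0}])

```text
clock: 4.77
tcp_pos: [0.5023, 0.0323, 0.0028]
orientation: [3.129, 0.001, 1.657]
contact_force: [-0.3, 0.1, 0.3]
opening: 0.0516
```

```bash
python3 - <<'E'
from h import *
from bench import monitor,cams
s=monitor.sense(); w=cams.snapshot("wrist"); a=cams.snapshot("side")
print(s["tcp_pos"],np.degrees(s["orientation"]),s["contact_force"],s["opening"])
cv2.imwrite("pics/v7.png",np.hstack([cv2.resize(w["color"][140:400,160:410],None,fx=1.7,fy=1.7),cv2.resize(a["color"][190:260,238:300],(370,442),interpolation=2)])[:,:,::-1])
E
```

```text
[0.5022746  0.03226591 0.00278362] [1.79254398e+02 3.42901160e-02 9.49517945e+01] [-0.34044045  0.08074903  0.33990017] 0.05159226877614884
```

View pics/v7.png

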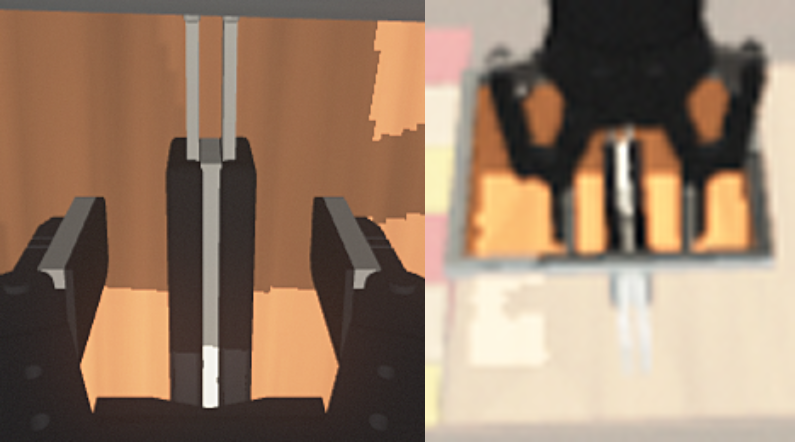

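The pads straddle the grip (107 and 312, grip 168–255), and there is no contact force even with the TCP below floor height. I'll go 3 mm deeper and close.

Emit:
carry_out(targets=[{"fingers":60,"travel":[0,0,0.08],"roll":0},{"fingers":35,"travel":[0,0,0],"roll":0},{"fingers":28,"travel":[0,0,0],"roll":0},{"fingers":28,"travel":[0,0,0],"roll":0}], newtons=30)

```text
clock: 5.2
tcp_pos: [0.5033, 0.0323, 0.0002]
orientation: [3.127, 0.001, 1.657]
contact_force: [0.5, 0.9, 0.1]
opening: 0.0239
```

Emit:
carry_out(targets=[{"fingers":15,"travel":[0,0,0],"roll":0},{"fingers":15,"travel":[0,0,0],"roll":0},{"fingers":15,"travel":[0,0,0],"roll":0}])

```text
clock: 5.45
tcp_pos: [0.5033, 0.0324, 0.0004]
orientation: [3.127, 0.001, 1.657]
contact_force: [0.8, -0.0, -1.0]
opening: 0.021
```

The opening stopped at 21 mm, so the tongs are held. I'll lift 5 mm and slide them 30 mm toward the hinge end so the tip comes under the opening.

Emit:
carry_out(targets=[{"fingers":15,"travel":[0,0,-0.15],"roll":0},{"fingers":15,"travel":[-0.2,0,0],"roll":0},{"fingers":15,"travel":[-0.28,0,0],"roll":0},{"fingers":15,"travel":[-0.2,0,0],"roll":0},{"fingers":15,"travel":[0,0,0],"roll":0}], newtons=40)

```text
clock: 5.87
tcp_pos: [0.5054, 0.0028, 0.0068]
orientation: [3.127, 0.001, 1.659]
contact_force: [0.5, 0.6, -1.6]
opening: 0.0208
```

```bash
python3 - <<'E'
from h import *
from bench import monitor,cams
s=monitor.sense(); w=cams.snapshot("wrist"); a=cams.snapshot("scene")
print(s["tcp_pos"],s["contact_force"],s["opening"],s["moment"])
cv2.imwrite("pics/v8.png",np.hstack([w["color"][60:360,140:420],cv2.resize(a["color"][130:300,155:380],(397,300),interpolation=2)])[:,:,::-1])
E
```

```text
[0.50542414 0.00280305 0.00684687] [ 0.47091739  0.57400061 -1.61963842] 0.020804298748502 [ 0.07003118 -0.01753846 -0.01313775]
```

View pics/v8.png

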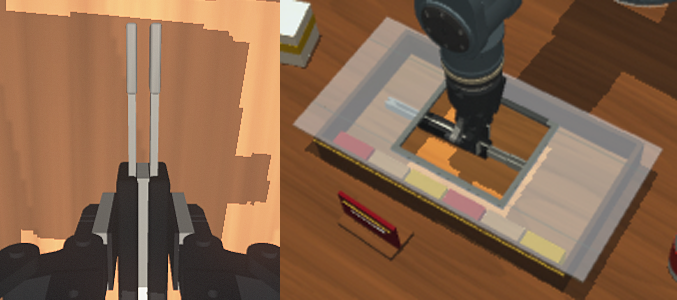

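```bash
python3 - <<'E'
from h import *
from bench import monitor
s=monitor.sense(); w=pickle.load(open("w1.pkl","rb"))[1]; c=wcam(s,w)
for z in(.03,.037,.045): print(z,ray(c,(284,83),z))
print(proj(c,np.array([.497,.0905,.062])))
E
```

```text
0.03 [0.49842554 0.08028489 0.03      ]
0.037 [0.49833904 0.07992294 0.037     ]
0.045 [0.4982402  0.07950927 0.045     ]
[284.0332909   39.56255614]
```

The tip is at y ≈ 0.080, about 11 mm inside the opening's edge. I'll lift now; the cover edge should lever the hinge end down.

Emit:
carry_out(targets=[{"fingers":15,"travel":[0,-0.05,-0.25],"roll":0},{"fingers":15,"travel":[0,0,-0.25],"roll":0},{"fingers":15,"travel":[0,0,-0.25],"roll":0},{"fingers":15,"travel":[0,0,-0.25],"roll":0}])

```text
clock: 6.3
tcp_pos: [0.4995, 0.0034, 0.047]
orientation: [3.134, -0.001, 1.657]
contact_force: [0.5, -0.3, -4.1]
opening: 0.0207
```

```bash
cat > st.py <<'E'
from h import *
from bench import monitor,cams
import sys
s=monitor.sense(); w=cams.snapshot("wrist"); c=wcam(s,w); g=w["color"].astype(int)
print(s["clock"],s["tcp_pos"].round(4),np.degrees(s["orientation"]).round(2),s["contact_force"].round(1),s["moment"].round(2),s["opening"])
cv2.imwrite("pics/l.png",w["color"][:,:,::-1])
a=cams.snapshot("side");b=cams.snapshot("scene"); cv2.imwrite("pics/ls.png",a["color"][:,:,::-1]); cv2.imwrite("pics/lc.png",b["color"][:,:,::-1])
# bright-grey steel rows in the columns ahead of the grip
h=[r for r in range(0,260) if ((g[r,268:302].min(1)>100)&(np.ptp(g[r,268:302],axis=1)<25)).sum()>=5]
print("steel rows",h[:3],h[-3:])
E
python3 st.py
```

```text
6.3 [0.4995 0.0034 0.047 ] [ 1.7956e+02 -4.0000e-02  9.4970e+01] [ 0.5 -0.3 -4.1] [ 0.16 -0.04  0.02] 0.020668504299644362
steel rows [34, 35, 36] [257, 258, 259]
```

Emit:
carry_out(targets=[{"fingers":15,"travel":[0,0,-0.25],"roll":0},{"fingers":15,"travel":[0,0,-0.25],"roll":0},{"fingers":15,"travel":[0,0,-0.25],"roll":0}])

```text
clock: 6.7
tcp_pos: [0.4976, 0.0039, 0.0753]
orientation: [3.137, -0.001, 1.658]
contact_force: [-1.2, 0.1, -4.7]
opening: 0.0205
```

```bash
cat >> st.py <<'E'
# tilt from the tip's row: steel end 78 mm ahead of the grip, pivot ~30 mm above the TCP along z
T=w["T_tool_cam"];K=w["camera_matrix"]
def row(th,L=.078,zp=-.026):
    q=np.linalg.inv(T)@np.array([L*np.cos(th),0,zp-L*np.sin(th)-.009*np.cos(th),1]); return K[1,2]+K[1,1]*q[1]/q[2]
print("tilt table",[(d,int(row(np.radians(d)))) for d in range(0,50,5)])
E
python3 st.py
```

```text
6.7 [0.4976 0.0039 0.0753] [ 1.7974e+02 -8.0000e-02  9.5020e+01] [-1.2  0.1 -4.7] [ 0.27 -0.04  0.04] 0.020523653324198747
steel rows [47, 48, 49] [257, 258, 259]
tilt table [(0, 77), (5, 77), (10, 78), (15, 82), (20, 89), (25, 98), (30, 110), (35, 126), (40, 145), (45, 168)]
```

```bash
python3 - <<'E'
import cv2,numpy as np
g=cv2.imread("pics/l.png").astype(int)
for r in range(0,270,6):
    print(f"{r:3d} "+"".join('#' if p.max()<60 else ('S' if np.ptp(p)<28 and p.max()>90 else ('g' if np.ptp(p)<28 else '.')) for p in g[r,225:345:2]))
E
```

```text
0 ............................................................
  6 ............................................................
 12 ............................................................
 18 ............................................................
 24 ............................................................
 30 ............................................................
 36 ............................................................
 42 ............................................................
 48 SSSSSSSSSSSSSSSSSSSSSSSSSSSSSSSSSSSSSSSSSSS.................
 54 SSSSSSSSSSSSSSSSSSSSSSSSSSSSSSSSSSSSSSSSSSSSSSSSSSSSSSSSSSSS
 60 SSSSSSSSSSSSSSSSSSSSSSSSSSSSSSSSSSSSSSSSSSSSSSSSSSSSSSSSSSSS
 66 SSSSSSSSSSSSSSSSSSSSSSSSSSSSSSSSSSSSSSSSSSSSSSSSSSSSSSSSSSSS
 72 ...................SSSSSS.........SSSSSS....................
 78 ..................SSSSSSS........SSSSSSS....................
 84 ..................SSSSSSS........SSSSSSSS...................
 90 ..................SSSSSSS........SSSSSSSS...................
 96 .................SSSSSSSS........SSSSSSSS.................
[... 1122 characters left out ...]
.......####SSSSSS.....gSSSSS####..................
210 .................####SSSSSSSSSSSgSSSSS####..................
216 ................g####SSSSSSSSSSSgSSSSS####..................
222 ................#####SSSSgSSSSSSgSSSSg#####.................
228 ................#####SSSSgSSSSSSgSSSSg#####.................
234 ................#####gSSSgSSSSSSSSSSS######.................
240 ...............g##########SSSSSSS##########.................
246 ...............g#gggggggg##SSSSS##gggggggg#.................
252 ................###########SSSSS###########.................
258 .........SSSSSg############SSSSS############SSSSSS..........
264 ...gggggSSSSSS#############SSSSS#############SSSSSSggggg....
```

The tongs' tilt reads about 26–30° from the steel's growing width toward the tip, and from the lift. I'll draw along that slope now: +y and up.

Emit:
carry_out(targets=[{"fingers":15,"travel":[0.25,0,-0.2],"roll":0},{"fingers":15,"travel":[0.3,0,-0.2],"roll":0},{"fingers":15,"travel":[0.3,0,-0.2],"roll":0},{"fingers":15,"travel":[0,0,0],"roll":0}])

```text
clock: 7.18
tcp_pos: [0.4944, 0.0406, 0.1005]
orientation: [3.137, -0.001, 1.656]
contact_force: [0.3, 0.8, -2.6]
opening: 0.0204
```

```bash
python3 st.py
```

```text
7.1833 [0.4944 0.0406 0.1005] [ 1.7972e+02 -8.0000e-02  9.4900e+01] [ 0.3  0.8 -2.6] [ 0.31  0.02 -0.01] 0.020376254305605995
steel rows [65, 66, 67] [257, 258, 259]
tilt table [(0, 77), (5, 77), (10, 78), (15, 82), (20, 89), (25, 98), (30, 110), (35, 126), (40, 145), (45, 168)]
```

Emit:
carry_out(targets=[{"fingers":15,"travel":[0.3,0,-0.2],"roll":0},{"fingers":15,"travel":[0.3,0,-0.2],"roll":0},{"fingers":15,"travel":[0.25,0,-0.2],"roll":0},{"fingers":15,"travel":[0,0,-0.2],"roll":0},{"fingers":15,"travel":[0,0,0],"roll":0}])

```text
clock: 7.75
tcp_pos: [0.4898, 0.0738, 0.1318]
orientation: [3.141, 0.001, 1.656]
contact_force: [0.3, 0.9, -1.0]
opening: 0.0206
```

```bash
python3 st.py
```

```text
7.75 [0.4898 0.0738 0.1318] [1.7997e+02 6.0000e-02 9.4850e+01] [ 0.3  0.9 -1. ] [ 0.04 -0.06 -0.01] 0.02063642549443336
steel rows [0, 1, 2] [257, 258, 259]
tilt table [(0, 77), (5, 77), (10, 78), (15, 82), (20, 89), (25, 98), (30, 110), (35, 126), (40, 145), (45, 168)]
```

The force is now only the tongs' weight, so they should be free of the edge. I'll raise 120 mm with a firmer grip and then look.

Emit:
carry_out(targets=[{"fingers":15,"travel":[0,0,-0.15],"roll":0},{"fingers":15,"travel":[0,0,-0.3],"roll":0},{"fingers":15,"travel":[0,0,-0.5],"roll":0},{"fingers":15,"travel":[0,0,-0.5],"roll":0},{"fingers":15,"travel":[0,0,-0.5],"roll":0},{"fingers":15,"travel":[0,0,-0.5],"roll":0},{"fingers":15,"travel":[0,0,-0.4],"roll":0},{"fingers":15,"travel":[0,0,-0.2],"roll":0},{"fingers":15,"travel":[0,0,0],"roll":0},{"fingers":15,"travel":[0,0,0],"roll":0}], newtons=60)

```text
clock: 8.73
tcp_pos: [0.4869, 0.0691, 0.256]
orientation: [-3.133, 0.003, 1.65]
contact_force: [0.1, -0.2, -1.8]
opening: 0.019
```

```bash
python3 st.py; python3 - <<'E'
import cv2,numpy as np
a=cv2.imread("pics/ls.png")[90:290,170:340];b=cv2.imread("pics/lc.png")[60:300,140:400]
cv2.imwrite("pics/v9.png",np.hstack([cv2.resize(a,(340,400),interpolation=2),cv2.resize(b,(433,400),interpolation=2)]))
E
```

```text
8.7333 [0.4869 0.0691 0.256 ] [-1.7949e+02  1.5000e-01  9.4510e+01] [ 0.1 -0.2 -1.8] [ 0.07 -0.    0.02] 0.01903843809566984
steel rows [0, 1, 2] [257, 258, 259]
tilt table [(0, 77), (5, 77), (10, 78), (15, 82), (20, 89), (25, 98), (30, 110), (35, 126), (40, 145), (45, 168)]
```

View pics/v9.png

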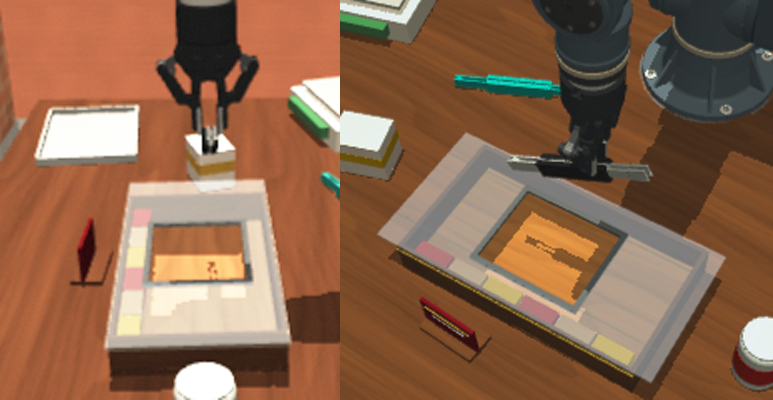

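The picture shows the tongs held clear of the cover, with ends at scene px ≈ (243,156) and (326,163). The case is empty, and the tin, carton and plaque have not visibly moved. I'll check the end heights and compare the neighbours with the first image.

```bash
python3 - <<'E'
from h import *
from bench import monitor
from scipy.optimize import fsolve
d=pickle.load(open("s0.pkl","rb")); S=d["scene"]; s=monitor.sense(); p=s["tcp_pos"];y=s["orientation"][2]
for uv in((243.3,156),(326,163.2)):
    t=fsolve(lambda q:proj(S,np.array([p[0]+q[0]*np.cos(y),p[1]+q[0]*np.sin(y),q[1]]))-uv,[0,.2]); print(uv,"along",t[0].round(4),"z",t[1].round(4))
b=cv2.imread("pics/lc.png");a=cv2.imread("pics/scene0.png"); 
for n,(x0,x1,y0,y1) in dict(tin=(375,412,248,294),carton=(133,177,126,167),plaque=(186,230,236,274)).items(): print(n,np.abs(a[y0:y1,x0:x1].astype(int)-b[y0:y1,x0:x1]).mean().round(2))
print(s["qvel"].round(4),s["contact_force"].round(2))
E
```

```text
(243.3, 156) along -0.1309 z 0.2114
(326, 163.2) along 0.081 z 0.3175
tin 0.35
carton 0.34
plaque 0.56
[ 0.002   0.0025  0.0007  0.0019  0.0017 -0.001 ] [ 0.05 -0.45 -2.49]
```

```bash
python3 -c "
from bench import order; print(order.close_job())"
```

```text
the job is handed in; nothing more can be done
None
```

The tongs are out of the case and the job is handed in, with the gripper still holding them motionless above the cover. I took them off-centre by the black grip, slid the tip under the opening, and lifted so the cover edge tilted them about 27°. Then I drew them out tip first at 40 N and raised them at 60 N.

**Final checks**
- **Heights:** the ends are at about z = 0.21 and 0.32 m, against the required 0.118 m. The measured length of 237 mm agrees with the given 240 mm.
- **Contact and motion:** the wrist force is about 2 N, roughly the tongs' weight, and joint speeds are near zero. The 8.7 s clock is well under the 42 s limit.
- **Neighbours:** the tin, carton and plaque look the same as in the first picture.

**What went wrong or disagreed**
- **First grasp:** it closed above the grip and missed, because the real fingertips sit well behind the stated TCP; estimates ranged from 10 to 30 mm. I reopened, went deeper and gripped on the second try.
- **Grip reading:** the opening read 21 mm on closing and 19 mm at 60 N, against a 22 mm grip. I took this as pad compression.

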